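# Feel along a weld bead to its lump

## Task

Check the L-shaped weld on the loose steel plates on the bench: starting at the free end of its short side, slowly run your fingertips along the bead, round the corner and down the long side until you come to the lump, about a centimetre above the bead or touching it only lightly. Finish there, hand held still with the fingertips pointing at the lump from above, so the grinder knows where to work. Do not press hard, do not shift or lift the plates, and leave the magnet, hammer, tin and wrench where they are.

Things in the scene. Friction and masses are not known exactly. Their poses are not given: they have to be found in the camera images.
- weldment: Two loose steel plates welded together, flat on the bench, 2.4 kg, any yaw: base 230 x 170 x 6 mm, on its middle a darker cap plate 150 x 90 x 8 mm (top 14 mm up). Origin: centre of underside; x along the length, z up. A bright bead, 13 mm wide, top 16 mm up, lies along two cap edges only: the short edge x = -75 (y +45 to -45) and the long edge y = -45 (x -75 to +75 mm).
- seam_start (a point): Top of the bead at the free end of its short side (90 mm long): weldment point (-75, 45, 16) mm. Tracing starts here. What counts is the middle between the two fingertips, hand pointing about straight down: within 14 mm of the bead's middle line sideways and at most 20 mm above the bead.
- seam_short_mid (a point): Top of the bead halfway along the short side: weldment point (-75, 0, 16) mm.
- seam_corner (a point): Top of the bead at the corner between the short and the long side: weldment point (-75, -45, 16) mm.
- seam_long_30 (a point): Top of the bead on the long side, 30 mm past the corner: weldment point (-45, -45, 16) mm.
- before_lump (a point): Top of the bead on the long side (16 mm above the bench), 30 mm before the lump.
- lump_top (a point): Top of the lump, a round blob of the same bright metal on the long side of the bead, 22 mm across, top 23 mm above the bench (7 mm higher than the bead), 90 to 130 mm from the corner, solid with the plates. Tracing ends here, fingertips at most 20 mm above this point and within 14 mm sideways.
- magnet: Small red and steel welding magnet, 45 x 30 x 14 mm with a knob to 19 mm high, lying loose on the cap plate, more than 40 mm from the bead. Leave alone. Origin: centre of its underside.
- hammer: Hammer lying on the bench beside the plates. Leave alone.
- tin: Upright steel can, 66 mm across and 85 mm high, on the bench beyond the long welded side, its axis at least 100 mm from the bead. Leave alone. Origin: centre of its underside.
- wrench: Open-ended wrench, 180 mm long, lying on the bench beyond the unwelded short side. Leave alone.

How it is judged (in metres and radians):
On the way, in this order (a step that is already met when the one before it is completed fails the run):
1. The fingertips are at the free end of the short side of the weld (horizontal distance between the grasp point and seam_start below 0.014 m and z of the grasp point in the frame of seam_start below 0.039 m), for 0.1 s.
2. They follow the short side (halfway) (horizontal distance between the grasp point and seam_short_mid below 0.014 m and z of the grasp point in the frame of seam_short_mid below 0.039 m), for 0.1 s.
3. They reach the corner of the weld (horizontal distance between the grasp point and seam_corner below 0.014 m and z of the grasp point in the frame of seam_corner below 0.039 m), for 0.1 s.
4. They follow the long side (30 mm past the corner) (horizontal distance between the grasp point and seam_long_30 below 0.014 m and z of the grasp point in the frame of seam_long_30 below 0.039 m), for 0.1 s.
5. They follow the long side up to 30 mm before the lump (horizontal distance between the grasp point and before_lump below 0.014 m and z of the grasp point in the frame of before_lump below 0.039 m), for 0.1 s.
6. They arrive at the lump and stay there (horizontal distance between the grasp point and lump_top below 0.014 m and z of the grasp point in the frame of lump_top below 0.039 m), for 0.3 s.
At the end, for the whole second after the job is handed in: The hand is held still with the fingertips pointing at the lump, within 14 mm sideways and at most 20 mm above its top (or touching it lightly); the plates have not shifted more than 12 mm (15 mm at the start of the bead) and the four other things are where they were (20 mm) (all of step 6 and distance of weldment from where it was at the start of the episode below 0.012 m and distance of seam_start from where it was at the start of the episode below 0.015 m); the arm keeps its last pose, push and grip.
It fails at once if the plates are pressed hard (over 25 N) (contact force between any of the arm, the fingers and weldment above 25 N).
It fails at once if the plates are shifted, turned or lifted by more than 12 mm (15 mm at the start of the bead) (distance of weldment from where it was at the start of the episode above 0.012 m or distance of seam_start from where it was at the start of the episode above 0.015 m).
It fails at once if a bystander is moved more than 20 mm (distance of any of magnet, hammer, tin, wrench from where it was at the start of the episode above 0.02 m).
It fails at once if the magnet or the tin is tipped (angle between any of magnet, tin's own z axis and vertical above 0.4 rad).
It also fails if it takes over 45 s, if anything falls off the work surface, if the arm or the gripper's body presses on something with over 40 N, if the wrist force passes 120 N, or if a joint passes its speed limit or range.

## Robot

A 6-joint arm with a two-finger parallel gripper is mounted at the origin on the work surface. World frame = base frame: x ahead of the robot, y to its left, z up, the work surface at z = 0. Lengths are in mm, angles in degrees, forces in N, time in s.
With the tool pointing down it reaches from about 250 to 800 mm from the base axis. Payload 3.9 kg.
Tool frame: the origin (TCP) lies where the fingers leave the gripper's body, on its centre line; the fingertips stand 73 mm ahead of it and the grasp point (between the pads) lies 54 mm ahead of it (manip.nose_length is the distance from the TCP to the fingertips, in mm); z points along the fingers, y is the line along which they close (so a half turn about z gives the same grasp; the last joint's range is limited). The gripper opens to 85 mm and grips with 20 to 120 N. Pads are 22 mm wide; open, the fingers measure 114 mm over their backs; the gripper's body (76 mm by 85 mm) begins 54 mm behind the grasp point. The pads swing forward as they close: fully open they stand 13 mm farther back than shut.
Start: joints at [-69.213, 14.897, -7.913, 67.191, 0, 90], TCP at [186.314, -490.818, 303.904] pointing down, gripper open.
Joint ranges: [-159.42, 159.42], [-47.68, 98.78], [-73.54, 78.23], [-108.79, 121.32], [-90, 84.71], [-180, 180]. Speed limits (degrees/s): [147.25, 147.25, 180, 180, 180, 180].

## Interface

Orientations are given as a 3x3 rotation matrix whose columns are the frame's x, y, z axes.
In Python, from bench import manip gives the robot as it stands.
- The arm moves only by the tool apply_moves, never from a script. Its argument "plan" is a list of rows, each a list of 5 numbers: the closure in counts, from 0 (fully open) to 255 (shut), then the shift along the world's x, y, z in m, then the turn about the world's z in degrees. In form: [[jaw, dx, dy, dz, twist], ...]. A call has exactly 5 rows; each row shifts and turns the commanded pose from where the row before left it; what a row does not reach is not made up. A row lasts 1/10 s, in which the tool goes at most 50 mm and 8.59 degrees, less where a joint would pass 70% of its speed; a pose out of reach is approached as far as the arm can. A call is refused whole if a number of a shift passes 0.05 or a number of a turn 8.59, either way. A call with a gripper value outside its range is refused whole. The fingers move at their own pace and stop on an object; the grip force is fixed at half the most. Time passes only in rows, so rows that do not move let the fingers close, or fill a call up. It gives the time, the measured TCP pose, the force, the opening and the grip force at its end, in the units of the state.
- manip.observe(): the state, without advancing time (a new reading comes with each control period).
- manip.camera(name): name is "side" or "top" or "wrist"; returns a dict with "frame" (480x640x3 uint8, blue, green, red), "fx", "fy", "cx", "cy" (pixels), "extrinsics" (4x4, takes a point from world to camera coordinates). Camera axes: x right, y down, z forward; pixel columns grow to the right and rows downward; lengths in mm; the calibration is good to about 2 mm. A picture is of the moment at which its call begins. There is no depth.
- manip.finish_job(): hands the job in; it is judged then, once.
The state is a dict: "time_s": time; "joints": joint angles; "joint_vel": joint speeds; "effort": joint torques, N m; "tool_pos": TCP position; "orientation": TCP orientation; "contact_force": force on the tool from outside, world axes, zero at the start; "torque": the same for the moment, N m; "gripper_width": finger opening in mm; "finger_force": force on a finger pad.
Only numpy, scipy, OpenCV 4.12 (cv2) and the standard library are available. Lean on these libraries where they do the work, as an engineer would, in place of code of your own. Each camera call takes 0.05 s, during which the arm holds its last target. There are 200 camera calls.

## Working session

There is one attempt and no reset: what is moved stays moved. The work goes in short steps, Python scripts to look and compute and a tool call to move; the robot and the scene stay as the last step left them, time stands still between calls to the robot, and variables do not carry over. Pictures are saved under pics/ and viewed, at most 10 in all, crops included, and the job is handed in when it is done.

Besides the shell and the picture viewer there is one more tool, called after "Request:" as name([rows], argument=value, ...), one row to a line, values as JSON. apply_moves: Moves the arm, as the interface text tells. Its arguments: {"type":"object","properties":{"plan":{"type":"array"}},"required":["plan"]}

```bash
mkdir -p pics && python3 - <<'E'
from bench import manip
import cv2,numpy as np,pickle
d={}
for n in("top","side"):
    c=manip.camera(n);d[n]=c;cv2.imwrite(f"pics/{n}0.png",c["frame"])
    print(n,c["fx"],c["fy"],c["cx"],c["cy"],np.round(c["extrinsics"],3).tolist())
pickle.dump(d,open("cams.pkl","wb"))
s=manip.observe();print(s["tool_pos"],s["orientation"],s["time_s"],s["gripper_width"])
E
```

```text
top 499.1057755073978 499.1057755073978 318.54911614936304 233.67138747941823 [[-0.016, -0.999, -0.046, 74.465], [-0.988, 0.023, -0.155, 561.16], [0.156, 0.043, -0.987, 711.472], [0.0, 0.0, 0.0, 1.0]]
side 437.1463718761644 437.1463718761644 312.36302378170336 241.64995529778207 [[0.991, -0.13, -0.016, -543.813], [-0.079, -0.491, -0.868, 102.936], [0.105, 0.861, -0.497, 589.795], [0.0, 0.0, 0.0, 1.0]]
[ 186.13636679 -490.35018203  303.15363689] [[ 9.34900816e-01  3.54908521e-01 -6.37573683e-04]
 [ 3.54909093e-01 -9.34899332e-01  1.66563740e-03]
 [-4.91830657e-06 -1.78348646e-03 -9.99998410e-01]] 0.1 85.44106354885419
```

View pics/top0.png

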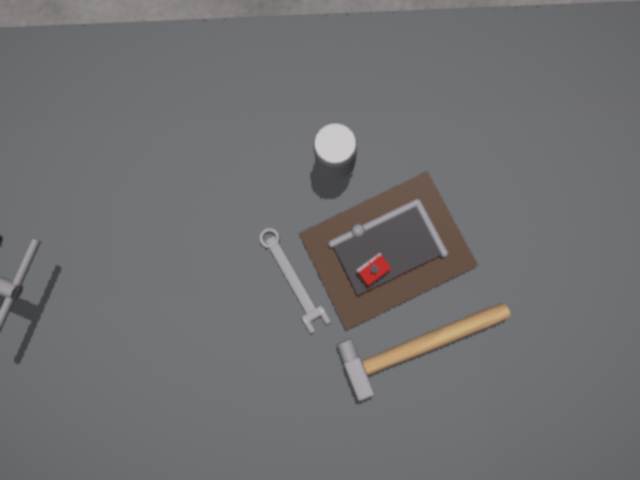

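The top view shows the brown base. The bead runs from its free end at about (444,253) to the corner at (418,204) and then to (332,244), with the lump at (358,231). The magnet is at (374,270), the tin at (335,145), and the hammer and wrench are clear of the plates.

```bash
cat >h.py <<'E'
import numpy as np
def ray(c,u,v,z):
    E=np.array(c["extrinsics"]);R=E[:3,:3];o=-R.T@E[:3,3]
    d=R.T@np.array([(u-c["cx"])/c["fx"],(v-c["cy"])/c["fy"],1]);return (o+d*(z-o[2])/d[2])[:2]
def proj(c,p):
    E=np.array(c["extrinsics"]);q=E[:3,:3]@p+E[:3,3];return c["fx"]*q[0]/q[2]+c["cx"],c["fy"]*q[1]/q[2]+c["cy"]
E
python3 - <<'E'
import pickle,cv2,numpy as np
from h import *
d=pickle.load(open("cams.pkl","rb"));c=d["top"];f=c["frame"]
r=f[165:335,295:480].astype(int);off=(295,165)
m=((r.min(2)>105)&(np.ptp(r,axis=2)<30)).astype(np.uint8)
n,l,st,ce=cv2.connectedComponentsWithStats(m)
for i in range(1,n):
    if st[i,4]>30: print(st[i],ce[i]+off)
i=1+np.argmax(st[1:,4])
ys,xs=np.nonzero(l==i);W=np.array([ray(c,x+295,y+165,16) for x,y in zip(xs,ys)])
# base: brown or inside -> hull of brown mask
b=((r[:,:,2]-r[:,:,0]>10)).astype(np.uint8)
b=cv2.morphologyEx(b,cv2.MORPH_OPEN,np.ones((3,3)))
cs,_=cv2.findContours(b,0,1);k=max(cs,key=cv2.contourArea)
P=np.float32([ray(c,p[0][0]+295,p[0][1]+165,6) for p in k])
R=cv2.minAreaRect(P);print("base",R)
for uv in [(444,253),(418,204),(332,244),(358,231)]: print(uv,ray(c,*uv,16))
# frame: x axis from short edge to wrench (corner->end of long side)
A,C,L=ray(c,444,253,16),ray(c,418,204,16),ray(c,332,244,16)
box=cv2.boxPoints(R);s=[box[1]-box[0],box[2]-box[1]];e=max(s,key=np.linalg.norm);ex=e/np.linalg.norm(e)
if ex@(L-C)<0: ex=-ex
ey=np.array([-ex[1],ex[0]]);o=np.array(R[0])
print("yaw",np.degrees(np.arctan2(ex[1],ex[0])),"A local",(A-o)@ex,(A-o)@ey)
w=(W-o);X=w@ex;Y=w@ey
sh=X<-60;print("short side: x med",np.median(X[sh&(Y>-30)]),"y max",Y.max())
for a in range(-80,90,8):
    q=(X>=a)&(X<a+8)&(Y<-20)
    if q.any():print(a+4,q.sum(),Y[q].min().round(1),np.median(Y[q]).round(1),Y[q].max().round(1))
print("xrange",X.min(),X.max())
for n in d: 
  pass
c=d["side"]
P=[proj(c,np.r_[o+ex*a+ey*b_,z]) for a,b_,z in[(-115,-85,6),(115,-85,6),(115,85,6),(-115,85,6),(-75,45,16),(-75,-45,16),(75,-45,16)]]
g=c["frame"].copy()
for p in P: cv2.circle(g,(int(round(p[0])),int(round(p[1]))),2,(0,255,0),-1)
cv2.imwrite("pics/side1.png",g)
E
```

```text
[    0     0   185   170 13287] [388.73334839 250.38451118]
[  34   34  119   58 1152] [394.19618056 224.99826389]
[61 88 25 19 69] [366.76811594 262.02898551]
base ((542.1262817382812, -42.45695495605469), (170.16009521484375, 230.6752166748047), 24.831037521362305)
(444, 253) [ 532.38794052 -129.08516943]
(418, 204) [610.89255535 -92.74722058]
(332, 244) [550.24945837  44.04222911]
(358, 231) [569.96798127   2.77956167]
yaw 114.83103 A local -74.52989432933177 45.217007745589854
short side: x med -119.1272107926436 y max 145.24353189580034
-76 88 -113.3 -98.0 -84.3
-68 101 -117.6 -100.1 -84.1
-60 112 -121.1 -102.5 -84.1
-52 123 -125.4 -104.3 -84.6
-44 135 -128.9 -105.6 -84.5
-36 148 -133.2 -107.7 -84.4
-28 162 -137.5 -110.1 -84.3
-20 173 -141.1 -112.5 -84.2
-12 170 -141.8 -112.0 -84.1
-4 145 -133.5 -107.2 -84.7
4 120 -124.6 -103.1 -84.6
12 96 -118.7 -100.0 -84.5
20 84 -112.0 -97.8 -84.3
28 74 -108.9 -96.2 -84.3
36 77 -106.7 -95.7 -84.2
44 73 -173.4 -96.3 -84.8
52 110 -177.0 -102.4 -84.7
60 176 -181.3 -113.2 -84.6
68 299 -184.9 -130.9 -84.4
76 295 -185.7 -131.5 -84.3
84 243 -169.1 -124.1 -84.2
92 189 -151.2 -114.4 -84.2
xrange -189.79197991196435 186.8649618006867
```

View pics/side1.png

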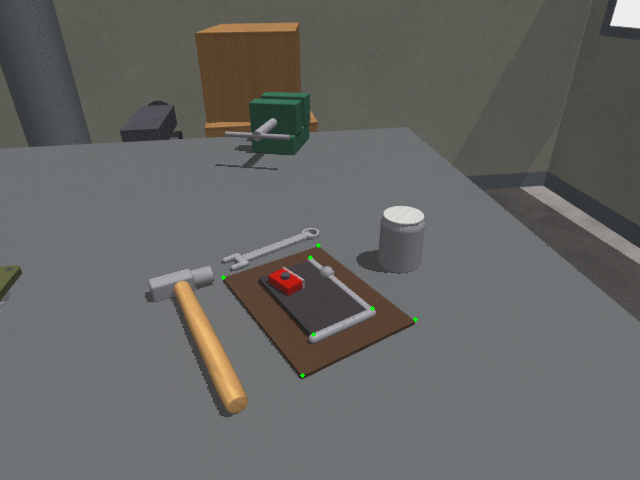

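The side overlay agrees: the corners and bead ends fall on the plates. World targets in mm:

| Point | x | y |
|---|---|---|
| start | 533 | -129 |
| short mid | 574 | -110.5 |
| corner | 614.5 | -91.6 |
| long30 | 602 | -64 |
| before lump | 583 | -24 |
| lump | 570.5 | 3 |

I'll run with the gripper shut and the TCP at z of about 101, so the tips are at 28.

Request:
apply_moves([
  [255,0.023,0.024,0,0],
  [255,0.023,0.024,0,0],
  [255,0.023,0.024,0,0],
  [255,0.023,0.024,0,0],
  [255,0.023,0.024,0,0],
])

```text
time_s: 0.6
tool_pos: [301.8, -369.6, 303.5]
orientation: [[0.935, 0.355, -0.001], [0.355, -0.935, 0.001], [-0.0, -0.001, -1.0]]
contact_force: [0.1, -0.0, -0.9]
gripper_width: 12.5
finger_force: 0.0
```

Request:
apply_moves([
  [255,0.023,0.024,0,0],
  [255,0.023,0.024,0,0],
  [255,0.023,0.024,0,0],
  [255,0.023,0.024,0,0],
  [255,0.023,0.024,0,0],
])

```text
time_s: 1.1
tool_pos: [416.9, -249.6, 303.5]
orientation: [[0.935, 0.355, -0.001], [0.355, -0.935, 0.0], [-0.001, -0.001, -1.0]]
contact_force: [0.1, 0.0, -0.0]
gripper_width: 0.1
finger_force: 0.0
```

Request:
apply_moves([
  [255,0.023,0.024,0,0],
  [255,0.023,0.024,0,0],
  [255,0.023,0.024,0,0],
  [255,0.023,0.024,0,0],
  [255,0.023,0.024,0,0],
])

```text
time_s: 1.6
tool_pos: [531.9, -129.6, 303.4]
orientation: [[0.935, 0.355, -0.001], [0.355, -0.935, 0.0], [-0.001, -0.0, -1.0]]
contact_force: [0.5, 0.2, 0.2]
gripper_width: -0.3
finger_force: 0.0
```

Request:
apply_moves([
  [255,0,0,-0.03,0],
  [255,0,0,-0.03,0],
  [255,0,0,-0.03,0],
  [255,0,0,-0.02,0],
  [255,0,0,0,0],
])

```text
time_s: 2.1
tool_pos: [528.8, -130.1, 190.5]
orientation: [[0.935, 0.355, -0.007], [0.355, -0.935, 0.002], [-0.006, -0.004, -1.0]]
contact_force: [0.3, 0.6, -0.1]
gripper_width: 0.4
finger_force: 0.0
```

Request:
apply_moves([
  [255,0,0,0,0],
  [255,0.002,0.001,-0.02,0],
  [255,0,0,-0.02,0],
  [255,0,0,-0.01,0],
  [255,0,0,0,0],
])

```text
time_s: 2.6
tool_pos: [533.0, -129.8, 143.7]
orientation: [[0.935, 0.355, -0.001], [0.355, -0.935, 0.0], [-0.001, -0.001, -1.0]]
contact_force: [-0.2, -0.4, 1.1]
gripper_width: -0.1
finger_force: 0.0
```

```bash
python3 - <<'E'
from bench import manip
import cv2,numpy as np
s=manip.observe();print(s["tool_pos"],s["orientation"][:,2])
c=manip.camera("side");f=cv2.resize(c["frame"][160:400,180:480],(750,600));cv2.imwrite("pics/side2.png",f)
E
```

```text
[ 533.00579852 -129.77382784  143.70237112] [-1.07053012e-03  2.76846684e-04 -9.99999389e-01]
```

View pics/side2.png

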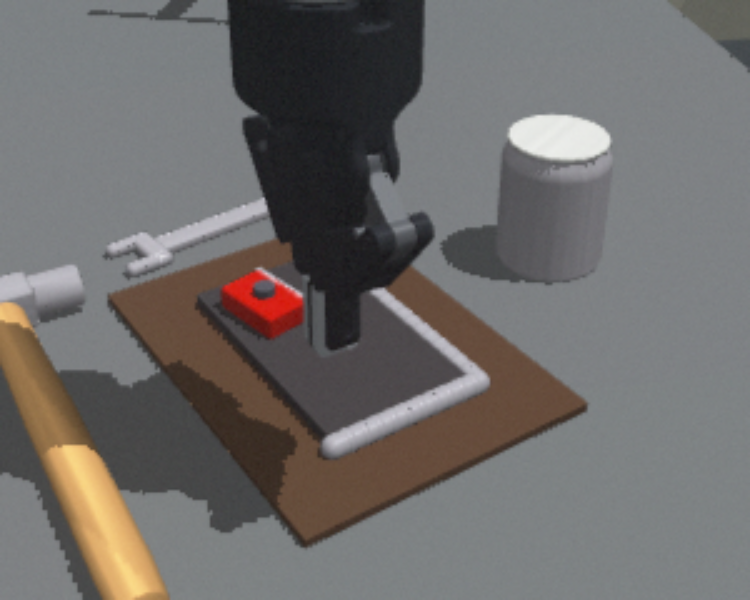

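The plates are undisturbed. The fingertips show at crop pixel (337,348), which is full-frame (315,299). That matches the projected tip (312,297), about 55 mm above the bead's free end. Next I descend to z 101.

Request:
apply_moves([
  [255,0,0,-0.015,0],
  [255,0,0,-0.015,0],
  [255,0,0,-0.008,0],
  [255,0,0,-0.004,0],
  [255,0,0,0,0],
])

```text
time_s: 3.15
tool_pos: [533.5, -129.9, 102.2]
orientation: [[0.935, 0.355, 0.0], [0.355, -0.935, -0.0], [0.0, 0.0, -1.0]]
contact_force: [-0.4, -0.8, 0.5]
gripper_width: -0.3
finger_force: 0.0
```

Request:
apply_moves([
  [255,0,0,0,0],
  [255,0,0,0,0],
  [255,0,0,0,0],
  [255,0.004,0.002,0,0],
  [255,0.005,0.002,0,0],
])

```text
time_s: 3.65
tool_pos: [542.6, -125.7, 102.1]
orientation: [[0.935, 0.355, 0.0], [0.355, -0.935, 0.0], [0.0, 0.0, -1.0]]
contact_force: [-0.5, -0.6, -0.6]
gripper_width: 0.1
finger_force: 0.0
```

Request:
apply_moves([
  [255,0.005,0.0023,0,0],
  [255,0.005,0.0023,0,0],
  [255,0.005,0.0023,0,0],
  [255,0.005,0.0023,0,0],
  [255,0.005,0.0023,0,0],
])

```text
time_s: 4.15
tool_pos: [567.8, -114.1, 101.8]
orientation: [[0.935, 0.355, -0.0], [0.355, -0.935, 0.0], [-0.0, -0.0, -1.0]]
contact_force: [0.4, -0.4, 0.7]
gripper_width: -0.2
finger_force: 0.0
```

Request:
apply_moves([
  [255,0.004,0.002,0,0],
  [255,0.004,0.002,0,0],
  [255,0.005,0.0023,0,0],
  [255,0.005,0.0023,0,0],
  [255,0.005,0.0023,0,0],
])

```text
time_s: 4.65
tool_pos: [590.7, -103.3, 101.9]
orientation: [[0.935, 0.355, 0.0], [0.355, -0.935, -0.0], [0.0, 0.0, -1.0]]
contact_force: [-0.1, 0.6, -0.4]
gripper_width: 0.2
finger_force: 0.0
```

Request:
apply_moves([
  [255,0.005,0.0023,0,0],
  [255,0.005,0.0023,0,0],
  [255,0.005,0.0023,0,0],
  [255,0.005,0.0023,0,0],
  [255,0.004,0.002,0,0],
])

```text
time_s: 5.15
tool_pos: [614.8, -92.0, 101.9]
orientation: [[0.935, 0.355, 0.0], [0.355, -0.935, -0.0], [0.0, 0.0, -1.0]]
contact_force: [0.2, 0.3, 0.2]
gripper_width: -0.1
finger_force: 0.0
```

Request:
apply_moves([
  [255,0,0,0,0],
  [255,0,0,0,0],
  [255,-0.002,0.004,0,0],
  [255,-0.002,0.0045,0,0],
  [255,-0.002,0.0045,0,0],
])

```text
time_s: 5.65
tool_pos: [607.8, -78.8, 101.9]
orientation: [[0.935, 0.355, -0.0], [0.355, -0.935, 0.0], [-0.0, -0.0, -1.0]]
contact_force: [-0.8, 0.6, -0.2]
gripper_width: 0.1
finger_force: 0.0
```

Request:
apply_moves([
  [255,-0.002,0.0045,0,0],
  [255,-0.002,0.0045,0,0],
  [255,-0.002,0.0045,0,0],
  [255,-0.002,0.0045,0,0],
  [255,-0.002,0.0045,0,0],
])

```text
time_s: 6.15
tool_pos: [598.1, -56.3, 101.9]
orientation: [[0.935, 0.355, 0.0], [0.355, -0.935, -0.0], [0.0, 0.0, -1.0]]
contact_force: [0.7, 1.5, -0.4]
gripper_width: -0.3
finger_force: 0.0
```

Request:
apply_moves([
  [255,-0.002,0.0045,0,0],
  [255,-0.002,0.0045,0,0],
  [255,-0.002,0.0045,0,0],
  [255,-0.002,0.0045,0,0],
  [255,-0.002,0.0045,0,0],
])

```text
time_s: 6.65
tool_pos: [588.1, -33.9, 101.9]
orientation: [[0.935, 0.355, -0.0], [0.355, -0.935, 0.0], [-0.0, -0.0, -1.0]]
contact_force: [-0.1, -0.8, -0.5]
gripper_width: -0.1
finger_force: 0.0
```

Request:
apply_moves([
  [255,-0.002,0.0045,0,0],
  [255,-0.002,0.0045,0,0],
  [255,-0.002,0.0045,0,0],
  [255,0,0,0,0],
  [255,0,0,0,0],
])

```text
time_s: 7.15
tool_pos: [582.4, -20.6, 101.9]
orientation: [[0.935, 0.355, 0.0], [0.355, -0.935, -0.0], [0.0, 0.0, -1.0]]
contact_force: [-0.1, -0.3, 0.6]
gripper_width: 0.1
finger_force: 0.0
```

```bash
python3 - <<'E'
from bench import manip
from h import *
import cv2,numpy as np
s=manip.observe();print(s["tool_pos"])
c=manip.camera("side");f=cv2.resize(c["frame"][160:400,180:480],(750,600));cv2.imwrite("pics/side3.png",f)
p=proj(c,np.array([570.5,3.,21]));print("lump est side px",p, "seen (327,271); ray",ray(c,327,271,20))
c=manip.camera("wrist");cv2.imwrite("pics/w3.png",c["frame"]);print(proj(c,np.array([570.5,3.,21])))
E
```

```text
[582.35615557 -20.62013083 101.94287897]
lump est side px (np.float64(326.68751521925697), np.float64(267.77944414903936)) seen (327,271); ray [569.83958229  -3.99354256]
(np.float64(265.61296689933204), np.float64(313.0834734988722))
```

View pics/w3.png

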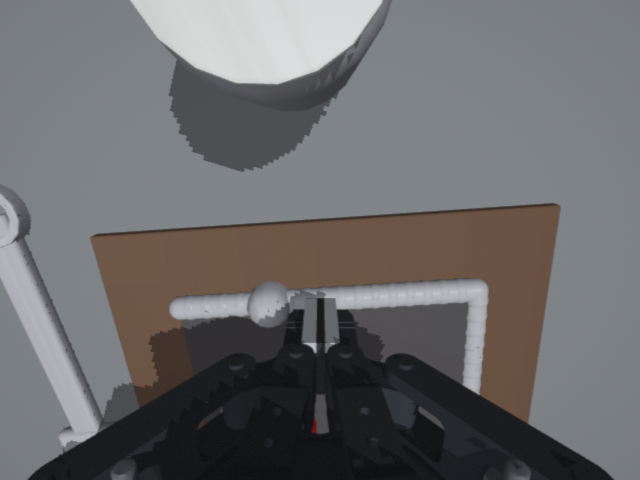

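View pics/side3.png

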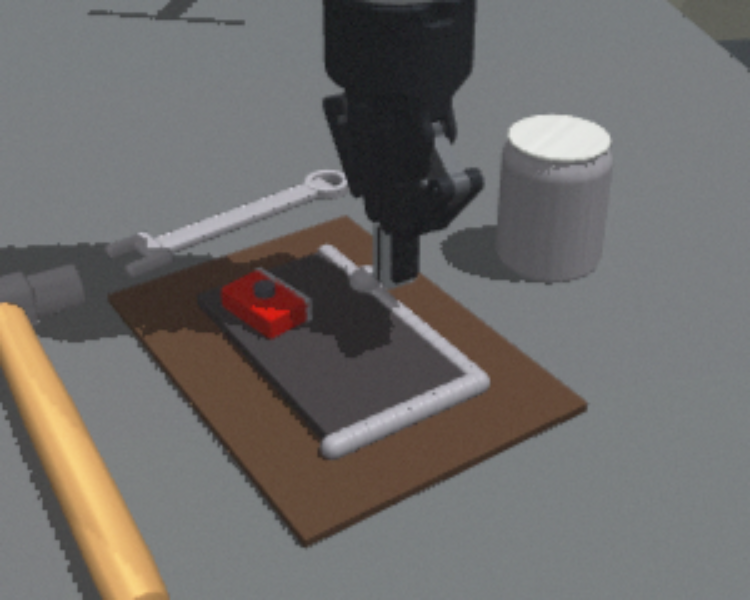

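In the wrist view the lump is at (270,304), the bead corner at (480,290) and the bead end at (180,308). In the side crop the lump is just beyond the fingers at (363,280), and nothing has moved. I'll cross-check the lump across the views.

```bash
python3 - <<'E'
from bench import manip
from h import *
import pickle,numpy as np
d=pickle.load(open("cams.pkl","rb"));w=manip.camera("wrist")
for n,c,pts in[("wrist",w,[(480,290),(180,308),(270,304)]),("side",d["side"],[(372,311),(311,259),(326,271)]),("top",d["top"],[(418,204),(332,244),(358,231)])]:
    print(n,[ray(c,*p,z).round(1).tolist() for p,z in zip(pts,(13,13,17))])
E
```

```text
wrist [[615.9, -93.3], [553.2, 44.1], [573.7, 2.3]]
side [[614.2, -94.7], [552.3, 43.3], [569.1, 0.7]]
top [[611.5, -93.2], [550.7, 44.1], [569.8, 2.8]]
```

All three views agree on the lump at about (571, 2).

Request:
apply_moves([
  [255,-0.0022,0.0045,0,0],
  [255,-0.0022,0.0045,0,0],
  [255,-0.0022,0.0045,0,0],
  [255,-0.0022,0.0045,0,0],
  [255,-0.0022,0.0045,0,0],
])

```text
time_s: 7.8
tool_pos: [571.0, 2.3, 101.9]
orientation: [[0.935, 0.355, -0.0], [0.355, -0.935, 0.0], [-0.0, -0.0, -1.0]]
contact_force: [-0.4, 0.1, -0.2]
gripper_width: 0.1
finger_force: 0.0
```

Request:
apply_moves([
  [255,0,0,0,0],
  [255,0,0,0,0],
  [255,0,0,0,0],
  [255,0,0,0,0],
  [255,0,0,0,0],
])

```text
time_s: 8.3
tool_pos: [571.4, 1.6, 101.9]
orientation: [[0.935, 0.355, 0.0], [0.355, -0.935, -0.0], [0.0, 0.0, -1.0]]
contact_force: [-0.6, 0.4, -0.6]
gripper_width: -0.1
finger_force: 0.0
```

```bash
python3 - <<'E'
from bench import manip
import cv2
c=manip.camera("side");cv2.imwrite("pics/side4.png",cv2.resize(c["frame"][160:400,180:480],(750,600)))
E
```

```text
(no output)
```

View pics/side4.png

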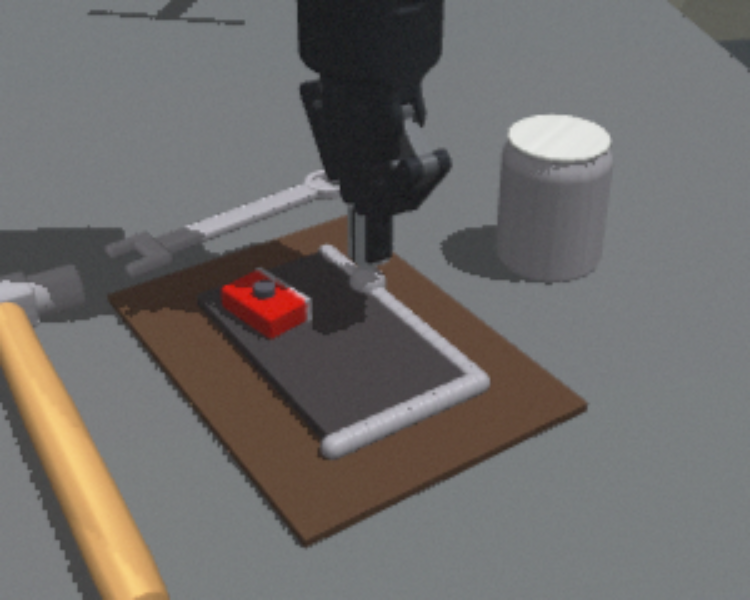

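The fingertips, at crop pixel (370,262), sit just above the lump at (367,280). The plates and the other things are unmoved, so I'm handing in.

```bash
python3 -c "
from bench import manip
print(manip.finish_job())"
```

```text
the job is handed in; nothing more can be done
None
```

I traced the weld from the free end of its short side round the corner to the lump, and handed the job in with the hand held still, the fingertips about 6 mm above the lump; I saw no contact and nothing had moved, but `finish_job()` gave no verdict.

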